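# Punch-mark a bearing ring in the hand marking jig

## Robot

A 6-joint arm with a two-finger parallel gripper is mounted at the origin on the work surface. World frame = base frame: x ahead of the robot, y to its left, z up, the work surface at z = 0. Lengths are in m, angles in rad, forces in N, time in s.
With the tool pointing down it reaches from about 0.3 to 0.775 m from the base axis. Payload 14.6 kg.
Tool frame: the origin (TCP) lies at the very end of the fingers, on their centre line; the grasp point (between the pads) lies 19 mm behind it; z points along the fingers, y is the line along which they close (so a half turn about z gives the same grasp; the last joint's range is limited). The gripper opens to 94 mm and grips with 3 to 60 N. Pads are 16 mm wide; open, the fingers measure 119 mm over their backs; the gripper's body (75 mm by 177 mm) begins 78 mm behind the grasp point.
Start: joints at [1.221, 0.3, 1.521, -0, 1.321, -0.067], TCP at [0.153, 0.528, 0.176] pointing down, gripper open.
Joint ranges: [-3.03, 3.03], [-0.79, 2.21], [0.23, 2.52], [-1.04, 4.18], [0, 3.07], [-2.55, 2.55]. Speed limits (rad/s): [2.22, 2.22, 2.57, 3.14, 3.14, 3.14].

## Interface

Orientations are given as [roll, pitch, yaw] about the fixed x, y, z axes, in that order (R = Rz(yaw) Ry(pitch) Rx(roll)).
In Python, from station import ctrl gives the robot as it stands. The module is installed in compiled form; this text tells all that it offers.
- The arm moves only by the tool step_arm, never from a script. Its argument "deltas" is a list of rows, each an object with "dp": the shift along the tool's x, y, z scaled (see below), a list of three; "twist": the turn about the tool's z scaled (see below). In form: [{"dp": [tx, ty, tz], "twist": twist}, ...]. A call has 1 to 12 rows; each row shifts and turns the commanded pose from where the row before left it, along the tool's axes as they then stand; what a row does not reach is not made up. The controller multiplies each number of a shift by 0.04 m and each number of a turn by 4 degrees. A row lasts 1/10 s, in which the tool goes at most 50 mm and 8.59 degrees, less where a joint would pass 70% of its speed; a pose out of reach is approached as far as the arm can. A call with a number of a shift or a turn outside -1 to 1 is refused whole. A call with a gripper value outside its range is refused whole. "gripper" is the opening, from -1 (shut) to 1 (fully open), set as the call begins (left out, the last holds). The fingers move at their own pace and stop on an object; "squeeze" is the grip in N (left out, the last holds). Time passes only in rows, so rows that do not move let the fingers close. It gives the time, the measured TCP pose, the force, the opening and the grip force at its end, in the units of the state.
- ctrl.get_obs(): the state, without advancing time (a new reading comes with each control period).
- ctrl.camera(name): name is "scene" or "top" or "wrist"; returns (picture, depth): 420x560x3 uint8, red, green, blue; 420x560 float32, m along the optical axis (not along the pixel's ray), 0 where there is no reading.
- ctrl.get_calibration(name): a dict with "fx", "fy", "cx", "cy" (pixels), "world_to_cam" (4x4, takes a point from world to camera coordinates); the wrist camera has in their place "hand_eye" (4x4, takes a point from camera to tool coordinates, whose origin is the TCP and whose axes are the flange's). Camera axes: x right, y down, z forward; pixel columns grow to the right and rows downward; lengths in m; the calibration is good to about 2 mm. A picture is of the moment at which its call begins: read the wrist's pose just before it. get_calibration takes no time and is no camera call.
- ctrl.hand_in(): hands the job in; it is judged then, once.
Trained networks look in the newest picture that a camera, given by its name, has taken for a name from the list of things; names that differ only in an ending like _2 or _b are one class to them, and where a whole thing is asked for, a point or a joint stands for the part that bears it (a point fixed in the world has none). Each returns a list of dicts, best first, with "conf" (0 to 1); they miss things now and then, are a little off and sometimes report something else, mostly with a low value. They report only what shows in the picture. A call takes as long as a camera call. They do not tell look-alikes from the thing itself.
- ctrl.spot_in(camera, label): "rect" ([left, top, right, bottom] as shares, 0 to 1, of the picture: columns of its width, rows of its height, round what is visible of it).
- ctrl.cut_out(camera, label): "pixels" (420x560 bool, what is visible of it) and "rect" ([left, top, right, bottom] as shares, 0 to 1, of the picture: columns of its width, rows of its height, round what is visible of it).
The state is a dict: "time_s": time; "qpos": joint angles; "joint_vel": joint speeds; "tau": joint torques, N m; "ee_pos": TCP position; "eef_rot": TCP orientation; "force": force on the tool from outside, world axes, zero at the start; "moment": the same for the moment, N m; "grip_width": finger opening in m; "grip_force": force on a finger pad.
Only numpy, scipy, OpenCV 4.12 (cv2) and the standard library are available. Lean on these libraries where they do the work, as an engineer would, in place of code of your own. Each camera call takes 0.05 s, during which the arm holds its last target. There are 200 camera calls.

## Task

Punch-mark the middle-sized of the three steel bearing rings lying in the tray: set it flat in the square recess of the jig's pulled-out slide, push the slide fully home under the bridge, then pick up the mallet and strike the sprung punch on the bridge well down with a brisk tap of the mallet's head (do not lean on it slowly). Afterwards stand the mallet upright on its head on the rubber pad again, with the ring still in the closed slide; do not drop or throw the ring or the mallet, and leave everything else where it is.

Things in the scene. Friction and masses are not known exactly. Their poses are not given: they have to be found in the camera images.
- fixture: The marking jig, fixed to the bench: dark steel base plate 210 x 160 x 20 mm with a bridge (152 mm wide along y, 36 mm deep along x, top 94 mm above the bench) and a sliding carriage. Origin on the bench straight below the punch; its x axis points the way the slide is pushed home (away from the robot, into the bridge), z up. Base plate spans x -150 to +60 mm.
- slide (a joint): Travel of the aluminium slide, m: 0 = fully home under the bridge (end stop), grows as it is pulled out along the jig's -x, at most 0.09. Light friction, about 2 N; it stays where it is left.
- nest (a point): Centre of the floor of the slide's square recess, moving with the slide; axes as the jig's. The recess is 68 x 68 mm inside with walls 6 mm thick and 5 mm high; its floor is 31 mm above the bench. When the slide is home the far wall of the ring lies under the punch (nest 24 mm in front of the punch axis).
- tab_top (a point): Middle of the top edge of the upright tab at the front (robot) end of the slide; moving with it. The tab is 8 mm thick along the jig's x, 50 mm wide along y, its top 65 mm above the bench, standing up 34 mm over the slide's floor; 54 mm in front of the nest centre. Push it along the jig's +x to shut the slide.
- punch (a joint): Downward travel of the sprung punch, m: 0 = up at rest, end stop at 0.014. The spring needs 4 N to start and 9 N at the end and brings it back up. A good strike moves it down 7 mm or more, still moving at 30 mm/s or more at that depth.
- punch_top (a point): Centre of the flat round top of the punch's head (diameter 30 mm, 12 mm thick), on the middle of the bridge; at rest 134 mm above the bench, moving with the punch.
- ring: The ring to mark: the middle-sized plain steel bearing ring, outer diameter 60 mm, bore 36 mm, 24 mm high, about 0.34 kg, lying flat in the tray (floor 3 mm thick, rim 16 mm high). Origin: centre of its underside; z is its axis.
- mallet: Mallet standing on its head: white nylon cylindrical head, diameter 40 mm, 60 mm tall, with a steel band; flat-sided wooden handle 22 mm wide (along y) and 16 mm high, level, running along the mallet's -x from the head to 138 mm from the head's axis, its middle line 30 mm above the lower face. About 0.36 kg. Origin: centre of the lower striking face; z up along the head's axis.
- mallet_face (a point): Centre of the mallet head's lower striking face.
- mallet_grip (a point): Good grip point on the handle's middle line, 40 mm from the head's axis along -x, 30 mm above the lower face; grip across y (22 mm).
- tray: Shallow stainless tray, 300 (x) x 200 (y) x 16 mm, fixed. Origin: centre of its underside. The three rings lie in a row along its x.
- pad_top (a point): Centre of the top of the square black rubber pad (140 x 140 x 4 mm, fixed) on which the mallet stands.
- ring_small: Leave alone: small steel ring, outer diameter 36 mm, bore 20 mm, 16 mm high, in the tray. Origin: centre of its underside.
- ring_large: Leave alone: large thin-walled steel ring, outer diameter 84 mm, bore 62 mm, 20 mm high, in the tray. Origin: centre of its underside.
- plug_gauge: Leave alone: stepped steel plug, diameter 28 mm, 70 mm tall, standing beyond the pad. Origin: centre of its underside.
- oil_jar: Leave alone: amber jar, diameter 60 mm, 100 mm tall. Origin: centre of its underside.
- screwdriver: Leave alone: screwdriver lying at the far side of the bench.
- gauge_block: Leave alone: steel block 50 x 30 x 25 mm near the robot.
- wrench: Leave alone: open-ended wrench lying near the robot.
Things that resemble listed ones, but are neither listed nor needed, are in the scene too. There is more than one size of the mallet; the one meant has the size given above. Leave any turquoise look-alike of the ring alone.

How it is judged:
By the outcome, as a careful person would: the job done as asked, in the order asked, and still so for the second after the job is handed in, with the robot touching nothing.
It also fails if it takes over 67 s, if anything falls off the work surface, if the arm or the gripper's body presses on something with over 40 N, if the wrist force passes 120 N, or if a joint passes its speed limit or range.

## Working session

There is one attempt and no reset: what is moved stays moved. The work goes in short steps, Python scripts to look and compute and a tool call to move; the robot and the scene stay as the last step left them, time stands still between calls to the robot, and variables do not carry over. Pictures are saved under pics/ and viewed, at most 10 in all, crops included, and the job is handed in when it is done.

Besides the shell and the picture viewer there is one more tool, called after "Call:" by a JSON object that holds its "api" and its "payload", one argument or row to a line. step_arm: Moves the arm, as the interface text tells. Its arguments: {"type":"object","properties":{"deltas":{"type":"array"},"gripper":{"type":"number"},"squeeze":{"type":"number"}},"required":["deltas"]}

```bash
mkdir -p pics; cat > h.py <<'E'
import numpy as np, cv2
from station import ctrl
from scipy.spatial.transform import Rotation as R
def T_tool():
    o=ctrl.get_obs(); T=np.eye(4); T[:3,:3]=R.from_euler('xyz',o['eef_rot']).as_matrix(); T[:3,3]=o['ee_pos']; return T
def cam(name):
    c=ctrl.get_calibration(name)
    if name=='wrist': W=T_tool()@np.array(c['hand_eye'])
    else: W=np.linalg.inv(np.array(c['world_to_cam']))
    img,d=ctrl.camera(name)
    return img,d,c,W
def cloud(d,c,W):
    v,u=np.mgrid[:d.shape[0],:d.shape[1]]
    P=np.stack([(u-c['cx'])/c['fx']*d,(v-c['cy'])/c['fy']*d,d],-1)
    P=P@W[:3,:3].T+W[:3,3]; P[d<=0]=np.nan
    return P
def save(n,img): cv2.imwrite(f'pics/{n}.png',cv2.cvtColor(img,cv2.COLOR_RGB2BGR))
E
cat > a.py <<'E'
from h import *
print(ctrl.get_obs())
for n in ('scene','top'):
    img,d,c,W=cam(n); save(n+'0',img); P=cloud(d,c,W); np.save(n+'P.npy',P)
    print(n,W.round(3).tolist(),c['fx'])
    for l in ['ring','mallet','fixture','slide','punch','pad_top','tray','ring_small','ring_large']:
        for r in ctrl.cut_out(n,l)[:4]:
            if r['conf']<.2: continue
            Q=P[r['pixels']]; Q=Q[~np.isnan(Q[:,0])]
            q=np.array(r['rect'])*[560,420,560,420]
            print(l,round(r['conf'],2),q.round().astype(int).tolist(),np.median(Q,0).round(3),np.percentile(Q,2,0).round(3),np.percentile(Q,98,0).round(3))
E
python3 a.py
```

```text
{'time_s': 0.0, 'qpos': array([ 1.22143223e+00,  3.00508595e-01,  1.52156833e+00, -1.12285331e-05,
        1.32068769e+00, -6.65858847e-02]), 'joint_vel': array([-0.00022037,  0.0008738 ,  0.00119851, -0.00041237, -0.00295967,
       -0.00040306]), 'tau': array([-1.01110843e-03, -5.31799793e+01, -3.52731085e+01,  7.06894859e-02,
        2.43659673e-02, -1.68386773e-04]), 'ee_pos': array([0.1533628 , 0.52788426, 0.17587118]), 'eef_rot': array([-3.14042257e+00, -6.71265295e-05,  2.85881719e+00]), 'force': array([-0.22572345, -0.57787445, -0.02382831]), 'moment': array([ 1.17311392e-05, -2.34096901e-02, -3.42403581e-02]), 'grip_force': 0.0, 'grip_width': 0.09397455593093375}
scene [[-0.547, 0.548, -0.633, 1.29], [0.837, 0.364, -0.407, 0.435], [0.008, -0.753, -0.658, 0.86], [0.0, 0.0, 0.0, 1.0]] 515.8994119162729
ring 0.91 [411, 297, 442, 326] [0.577 0.321 0.024] [0.546 0.293 0.002] [0.6   0.349 0.029]
ring 0.56 [374, 339, 404, 374] [0.711 0.301 0.022] [0.678 0.274 0.002] [0.733 0.327 0.027]
mallet 0.83 [191, 168, 251, 198] [ 0.491 -0.319  0.039] [ 0.402 -0.354  0.001] [ 0.527 -0.253  0.
[... 1905 characters left out ...]
.734 0.054 0.132]
punch 0.61 [263, 154, 273, 169] [ 0.677 -0.03   0.134] [ 0.664 -0.043  0.126] [ 0.692 -0.019  0.139]
punch 0.59 [129, 261, 163, 296] [0.381 0.314 0.023] [0.343 0.271 0.003] [0.421 0.35  0.029]
pad_top 0.88 [352, 206, 404, 260] [ 0.5   -0.335  0.004] [ 0.43  -0.4   -0.001] [ 0.568 -0.264  0.01 ]
tray 0.97 [109, 192, 184, 300] [0.477 0.312 0.004] [ 0.334  0.215 -0.002] [0.623 0.411 0.017]
tray 0.63 [350, 222, 389, 266] [ 0.475 -0.313  0.044] [ 0.401 -0.351  0.033] [ 0.521 -0.255  0.068]
ring_small 0.4 [144, 240, 155, 252] [0.471 0.305 0.018] [0.457 0.289 0.002] [0.485 0.319 0.025]
ring_large 0.81 [129, 261, 164, 295] [0.382 0.305 0.023] [0.343 0.27  0.011] [0.421 0.347 0.029]
```

View pics/scene0.png

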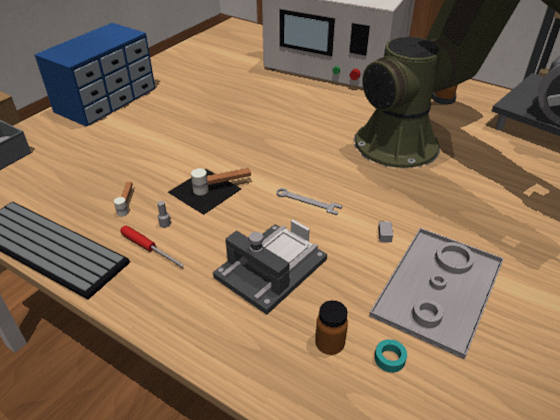

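View pics/top0.png

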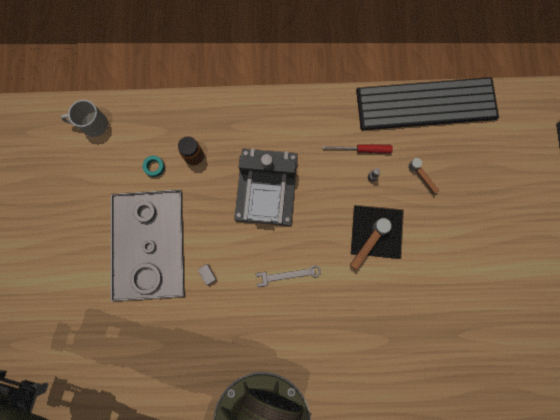

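The scene view shows the tray with the mid ring at (427,313), the jig at (270,265), and the big mallet on the pad at (205,183). The small mallet look-alike is at (122,205) and the turquoise ring at (390,355). The top view agrees. I'll move above the ring and refine the positions with the wrist camera.

Call:
{"api": "step_arm", "payload": {
  "deltas": [
    {"dp": [-0.95, -0.17, 0], "twist": 0},
    {"dp": [-0.95, -0.17, 0], "twist": 0},
    {"dp": [-0.95, -0.17, 0], "twist": 0},
    {"dp": [-0.95, -0.17, 0], "twist": 0},
    {"dp": [-0.95, -0.17, 0], "twist": 0},
    {"dp": [-0.95, -0.17, 0], "twist": 0},
    {"dp": [-0.95, -0.17, 0], "twist": 0},
    {"dp": [-0.95, -0.17, 0], "twist": 0},
    {"dp": [-0.95, -0.17, 0], "twist": -1},
    {"dp": [-0.9, -0.17, 0], "twist": -1},
    {"dp": [-0.5, -0.17, 0], "twist": -1},
    {"dp": [0, 0, 0], "twist": -1}
  ],
  "gripper": 1,
  "squeeze": 30
}}

```text
time_s: 2.2
ee_pos: [0.5195, 0.3484, 0.1758]
eef_rot: [-3.141, -0.0, 3.138]
force: [-0.7, -0.1, 0.2]
grip_width: 0.0944
grip_force: 0.0
```

```bash
cat > b.py <<'E'
from h import *
import sys
o=ctrl.get_obs();print(o['time_s'],o['ee_pos'],o['eef_rot'],o['qpos'].round(2))
n=sys.argv[1]
img,d,c,W=cam('wrist'); save(n,img); P=cloud(d,c,W); np.save(n+'P.npy',P)
print(W.round(3).tolist(),c['fx'])
for l in sys.argv[2:]:
    for r in ctrl.cut_out('wrist',l)[:3]:
        if r['conf']<.3: continue
        Q=P[r['pixels']]; Q=Q[~np.isnan(Q[:,0])]
        if len(Q)==0: continue
        q=np.array(r['rect'])*[560,420,560,420]
        print(l,round(r['conf'],2),q.round().astype(int).tolist(),np.median(Q,0).round(3),np.percentile(Q,2,0).round(3),np.percentile(Q,98,0).round(3))
        zt=np.percentile(Q[:,2],80); t=Q[abs(Q[:,2]-zt)<.004]
        (cc,rad)=cv2.minEnclosingCircle((t[:,:2]*1000).astype(np.float32)); print('   top',zt.round(4),'circ',np.round(cc,1),round(rad,1),'rect',cv2.minAreaRect((t[:,:2]*1000).astype(np.float32)))
E
python3 b.py w1 ring tray slide fixture
```

```text
2.2 [0.5194635  0.34839289 0.17583487] [-3.14107538e+00 -2.88764214e-04  3.13815972e+00] [ 0.53  0.47  1.29 -0.    1.38 -1.03]
[[0.004, 0.964, 0.264, 0.443], [1.0, -0.003, -0.002, 0.35], [-0.002, 0.264, -0.964, 0.385], [0.0, 0.0, 0.0, 1.0]] 349.22557027128505
ring 0.84 [216, 312, 267, 343] [0.68  0.301 0.024] [0.673 0.274 0.003] [0.698 0.327 0.026]
   top 0.0253 circ [694.2 299.1] 27.9 rect ((683.7073364257812, 299.2580871582031), (55.82137680053711, 23.422666549682617), 88.85182189941406)
tray 0.94 [130, 2, 345, 291] [0.46  0.314 0.004] [0.336 0.214 0.003] [0.623 0.411 0.017]
   top 0.005 circ [478.2 313.1] 176.3 rect ((479.1189270019531, 311.2183532714844), (295.6509704589844, 208.57913208007812), 1.5911015272140503)
fixture 0.92 [0, 201, 38, 302] [0.592 0.054 0.021] [0.537 0.029 0.004] [0.647 0.066 0.024]
   top 0.0219 circ [592.6  45.7] 57.8 rect ((592.6808471679688, 46.62886047363281), (30.071517944335938, 112.5696792602539), 83.15185546875)
```

View pics/w1.png

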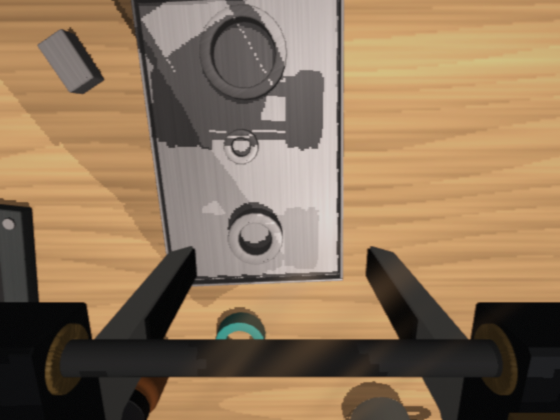

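Wrist view: the mid ring is at px (256,236), with the small and large rings behind it. The turquoise one at (240,325) is the look-alike. I'll fit the ring and jig from the depth clouds of all the views.

```bash
cat > c.py <<'E'
from h import *
from scipy.optimize import least_squares
def fit(P,c,z0,z1,r):
    m=(np.hypot(P[...,0]-c[0],P[...,1]-c[1])<r)&(P[...,2]>z0)&(P[...,2]<z1); Q=P[m]
    zt=np.median(Q[:,2]); t=(Q[:,:2]*1000).astype(np.float32)
    h=cv2.convexHull(t)[:,0]
    s=least_squares(lambda p:np.hypot(h[:,0]-p[0],h[:,1]-p[1])-p[2],[*(np.array(c)*1000),r*900],loss='soft_l1')
    return len(Q),zt.round(4),s.x.round(1)
if __name__=='__main__':
  for n in ('sceneP','topP','w1P'):
    P=np.load(n+'.npy')
    print(n,'ring',fit(P,(.57,.321),.0225,.04,.045),'punch',fit(P,(.68,-.029),.125,.15,.03) if n!='w1P' else '','mhead',fit(P,(.505,-.335),.058,.08,.035) if n!='w1P' else '')
    if n=='w1P':continue
    m=(abs(P[...,0]-.62)<.13)&(abs(P[...,1]+.025)<.1)
    b=P[m&(P[...,2]>.014)&(P[...,2]<.025)]; print(' base',cv2.minAreaRect((b[:,:2]*1000).astype(np.float32)))
    b=P[m&(P[...,2]>.088)&(P[...,2]<.1)]; print(' bridge',cv2.minAreaRect((b[:,:2]*1000).astype(np.float32)),np.median(b[:,2]))
    b=P[m&(P[...,2]>.055)&(P[...,2]<.072)&(P[...,0]<.6)]; print(' tab',cv2.minAreaRect((b[:,:2]*1000).astype(np.float32)),b.mean(0),len(b))
    b=P[(abs(P[...,0]-.45)<.12)&(abs(P[...,1]+.3)<.1)&(P[...,2]>.034)&(P[...,2]<.046)]; print(' handle',cv2.minAreaRect((b[:,:2]*1000).astype(np.float32)),b.mean(0),len(b))
E
python3 c.py
```

```text
sceneP ring (394, np.float64(0.0267), array([571.2, 320.4,  30.1])) punch (152, np.float64(0.1334), array([679.6, -29.9,  15. ])) mhead (132, np.float64(0.063), array([ 507.1, -337.2,   20.2]))
 base ((635.0606689453125, -25.0986328125), (163.0406494140625, 211.9855194091797), 83.16061401367188)
 bridge ((679.6060180664062, -29.38037872314453), (152.88314819335938, 39.14864730834961), 83.68750762939453) 0.09344888607931123
 tab ((532.8372192382812, -10.97726821899414), (50.3192138671875, 12.264726638793945), 82.34427642822266) [ 0.53450835 -0.01164634  0.06198992] 101
 handle ((462.6114196777344, -300.5030517578125), (30.787498474121094, 155.96229553222656), 56.16154479980469) [ 0.45995703 -0.29505615  0.04002437] 354
topP ring (230, np.float64(0.0272), array([569.4, 319. ,  29.5])) punch (108, np.float64(0.1345), array([678.6, -31.2,  14.7])) mhead (176, np.float64(0.0644), array([ 507.5, -338.4,   19.3]))
 base ((634.2591552734375, -25.762847900390625), (160.09080505371094, 212.4808349609375), 83.09334564208984)
 bridge ((678.5428466796875, -30.987777709960938), (151.63385009765625, 37.293418884277344), 83.43527221679688) 0.09424894628181768
 tab ((532.2326049804688, -14.036436080932617), (49.05094909667969, 8.408288955688477), 82.61614227294922) [ 0.53180673 -0.01405488  0.06423052] 65
 handle ((453.21826171875, -300.2062683105469), (34.981178283691406, 142.24664306640625), 56.44738006591797) [ 0.44775241 -0.29246041  0.04165   ] 355
w1P ring (1508, np.float64(0.028), array([569. , 320.2,  29.6])) punch  mhead
```

Call:
{"api": "step_arm", "payload": {
  "deltas": [
    {"dp": [-0.63, -0.36, 0.5], "twist": 0},
    {"dp": [-0.62, -0.36, 0.5], "twist": 0},
    {"dp": [0, 0, 0.8], "twist": 0},
    {"dp": [0, 0, 0.8], "twist": 0},
    {"dp": [0, 0, 0.8], "twist": 0},
    {"dp": [0, 0, 0.5], "twist": 0},
    {"dp": [0, 0, 0.2], "twist": 0},
    {"dp": [0, 0, 0], "twist": 0},
    {"dp": [0, 0, 0], "twist": 0}
  ]
}}

```text
time_s: 3.35
ee_pos: [0.5678, 0.3216, 0.0138]
eef_rot: [3.141, 0.002, 3.138]
force: [0.4, -0.9, -0.3]
grip_width: 0.0938
grip_force: 0.0
```

Call:
{"api": "step_arm", "payload": {
  "deltas": [
    {"dp": [0, 0, 0], "twist": 0},
    {"dp": [0, 0, 0], "twist": 0},
    {"dp": [0, 0, 0], "twist": 0},
    {"dp": [0, 0, 0], "twist": 0},
    {"dp": [0, 0, 0], "twist": 0},
    {"dp": [0, 0, 0], "twist": 0},
    {"dp": [0, 0, 0], "twist": 0}
  ],
  "gripper": 0,
  "squeeze": 25
}}

```text
time_s: 4.05
ee_pos: [0.5673, 0.3211, 0.0124]
eef_rot: [-3.142, -0.0, 3.138]
force: [0.2, 0.8, 0.7]
grip_width: 0.0475
grip_force: 0.0
```

```bash
python3 b.py w2 ring; python3 -c "
from h import *
a=cam('scene')[0][260:400,340:540]; save('s2',cv2.resize(a,None,fx=3.5,fy=3.5))"; python3 -c "
import cv2,numpy as np
a=cv2.imread('pics/w2.png');b=cv2.imread('pics/s2.png')
a=cv2.resize(a,(400,300));b=cv2.resize(b,(400,280));cv2.imwrite('pics/j2.png',np.hstack([a[:280],b]))"
```

```text
4.05 [0.56727384 0.32110937 0.01242019] [-3.14156925e+00 -5.22736740e-05  3.13798620e+00] [ 0.46  0.69  1.35  0.    1.11 -1.11]
[[0.004, 0.964, 0.265, 0.491], [1.0, -0.003, -0.002, 0.322], [-0.001, 0.265, -0.964, 0.222], [0.0, 0.0, 0.0, 1.0]] 349.22557027128505
ring 0.94 [235, 198, 330, 299] [0.568 0.321 0.028] [0.54  0.296 0.008] [0.596 0.346 0.029]
   top 0.0284 circ [569.2 320.3] 29.9 rect ((568.7147216796875, 321.8006286621094), (58.92277908325195, 55.537452697753906), 9.9319429397583)
ring 0.85 [208, 378, 295, 420] [0.68  0.301 0.021] [0.673 0.273 0.003] [0.706 0.327 0.026]
   top 0.0251 circ [694.3 298.5] 28.6 rect ((683.3378295898438, 298.528076171875), (57.13412094116211, 23.002620697021484), 89.76345825195312)
```

View pics/j2.png

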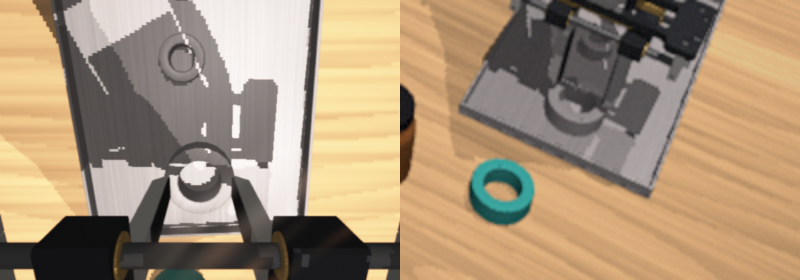

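```bash
python3 -c "
from h import *
P=np.load('w2P.npy'); print(ctrl.get_obs()['grip_width'],ctrl.get_obs()['grip_force'])
for z in np.arange(.012,.1,.006):
    m=(abs(P[...,2]-z)<.003)&(abs(P[...,0]-.567)<.035)&(abs(P[...,1]-.321)<.09)
    Q=P[m]
    if len(Q)==0: continue
    l=Q[Q[:,1]<.321];r=Q[Q[:,1]>.321]
    print(round(z,3),len(l),len(r),l[:,1].min(initial=9).round(4),l[:,1].max(initial=-9).round(4),r[:,1].min(initial=9).round(4),r[:,1].max(initial=-9).round(4),Q[:,0].min().round(3),Q[:,0].max().round(3))
"
```

```text
0.04697263633201102 0.0
0.012 195 192 0.295 0.3207 0.3211 0.3477 0.539 0.588
0.018 235 228 0.2947 0.3208 0.3212 0.3475 0.539 0.588
0.024 403 379 0.2923 0.3208 0.3212 0.3493 0.539 0.599
0.03 1957 2007 0.2917 0.3208 0.3211 0.3485 0.539 0.598
0.042 26 28 0.2933 0.2981 0.3451 0.3505 0.558 0.576
0.048 119 116 0.2874 0.2981 0.3451 0.3564 0.557 0.575
0.054 148 152 0.2862 0.2981 0.3451 0.357 0.557 0.575
0.06 167 162 0.2862 0.2982 0.3451 0.357 0.557 0.576
0.066 189 189 0.2861 0.2983 0.345 0.357 0.557 0.576
0.072 197 202 0.2861 0.2982 0.3451 0.3573 0.557 0.576
0.078 236 230 0.286 0.2983 0.3451 0.3575 0.557 0.576
0.084 250 261 0.2859 0.2983 0.3451 0.3573 0.557 0.576
0.09 294 287 0.2857 0.2983 0.3451 0.3577 0.557 0.576
0.096 324 327 0.286 0.2983 0.3452 0.3577 0.557 0.576
```

```bash
python3 -c "
from h import *
P=np.load('w1P.npy')
for z in np.arange(.165,.3,.006):
    m=(abs(P[...,2]-z)<.003)&(abs(P[...,0]-.5195)<.04)&(abs(P[...,1]-.348)<.09)
    Q=P[m]
    if len(Q): print(round(z-.1758,3),len(Q),Q.min(0).round(3),Q.max(0).round(3))
P=np.load('w2P.npy')
m=(P[...,2]>.034)&(P[...,2]<.05); v,u=np.where(m); print(v.min(),v.max(),u.min(),u.max())
for uu in (235,240,245,250,255,315,320,325,330): print(uu,P[240:300:5,uu].round(3).tolist())
"
```

```text
0.031 152 [0.51  0.296 0.205] [0.528 0.402 0.21 ]
0.037 352 [0.51 0.29 0.21] [0.528 0.408 0.216]
0.043 412 [0.51  0.29  0.216] [0.528 0.408 0.222]
0.049 457 [0.509 0.29  0.222] [0.528 0.408 0.228]
0.055 490 [0.509 0.29  0.228] [0.528 0.408 0.234]
0.061 576 [0.509 0.29  0.234] [0.528 0.409 0.24 ]
0.067 622 [0.509 0.29  0.24 ] [0.528 0.408 0.246]
0.073 686 [0.509 0.29  0.246] [0.528 0.408 0.252]
0.079 797 [0.509 0.29  0.252] [0.529 0.408 0.258]
0.085 893 [0.509 0.29  0.258] [0.528 0.408 0.264]
0.091 975 [0.509 0.289 0.264] [0.527 0.408 0.27 ]
0.097 1043 [0.509 0.29  0.27 ] [0.523 0.408 0.276]
0.103 955 [0.509 0.289 0.276] [0.519 0.409 0.282]
0.109 887 [0.509 0.289 0.282] [0.53  0.409 0.288]
0.115 469 [0.509 0.29  0.288] [0.53  0.408 0.294]
0.121 705 [0.516 0.3   0.294] [0.531 0.398 0.3  ]
246 279 216 342
235 [[0.56, 0.295, 0.028], [0.563, 0.295, 0.028], [0.559, 0.297, 0.046], [0.56, 0.298, 0.052], [0.562, 0.298, 0.053], [0.565, 0.298, 0.054], [0.567, 0.298, 0.055], [0.57, 0.298, 0.055], [0.572, 0.298, 0.055], [0.575, 0.298, 0.056], [0.605, 0.29, 0.004], [0.609, 0.29, 0.004]]
240 [[0.56
[... 1506 characters left out ...]
.026], [0.58, 0.345, 0.027], [0.583, 0.346, 0.027], [0.597, 0.348, 0.004], [0.601, 0.348, 0.004], [0.605, 0.348, 0.005], [0.609, 0.349, 0.003]]
325 [[0.561, 0.348, 0.026], [0.563, 0.348, 0.028], [0.559, 0.346, 0.046], [0.561, 0.345, 0.049], [0.564, 0.345, 0.049], [0.566, 0.345, 0.051], [0.569, 0.345, 0.051], [0.571, 0.345, 0.051], [0.574, 0.345, 0.052], [0.601, 0.352, 0.005], [0.605, 0.352, 0.004], [0.609, 0.352, 0.004]]
330 [[0.569, 0.354, 0.004], [0.572, 0.354, 0.004], [0.558, 0.348, 0.05], [0.559, 0.347, 0.055], [0.56, 0.346, 0.059], [0.56, 0.346, 0.065], [0.561, 0.345, 0.068], [0.563, 0.345, 0.069], [0.565, 0.345, 0.07], [0.568, 0.345, 0.069], [0.57, 0.345, 0.071], [0.573, 0.345, 0.071]]
```

```bash
python3 -c "
from h import *
for n,c,z,w in (('w1P',(.5195,.3484),.17583,.047),('w2P',(.5673,.3211),.01242,.0235)):
    P=np.load(n+'.npy')
    m=(P[...,2]>z+.02)&(abs(P[...,0]-c[0])<.012)&(abs(abs(P[...,1]-c[1])-w-.006)<.008)
    Q=P[m]; print(np.sort(Q[:,2]-z)[[0,2,5,10,20,40]].round(4), Q[:,2].min())
"
```

```text
[0.0294 0.0297 0.03   0.0303 0.0307 0.0311] 0.20519588630550906
[0.0297 0.0298 0.0301 0.0307 0.0311 0.0321] 0.04211258833275236
```

Call:
{"api": "step_arm", "payload": {
  "deltas": [
    {"dp": [-0.03, 0, 0], "twist": 0},
    {"dp": [-0.03, 0, 0], "twist": 0},
    {"dp": [0, 0, 0], "twist": 0},
    {"dp": [0, 0, 0], "twist": 0},
    {"dp": [0, 0, 0], "twist": 0},
    {"dp": [0, 0, 0], "twist": 0}
  ],
  "gripper": 1
}}

```text
time_s: 4.8
ee_pos: [0.5697, 0.3211, 0.0124]
eef_rot: [-3.142, -0.0, 3.138]
force: [0.4, -0.4, -0.5]
grip_width: 0.0914
grip_force: 0.0
```

The visible fingertips end about 29 mm above the reported TCP, which explains why the closing fingers passed over the ring. I'll descend carefully using that offset and watch the force.

Call:
{"api": "step_arm", "payload": {
  "deltas": [
    {"dp": [0, 0, 0.2], "twist": 0},
    {"dp": [0, 0, 0.2], "twist": 0},
    {"dp": [0, 0, 0.1], "twist": 0},
    {"dp": [0, 0, 0.1], "twist": 0},
    {"dp": [0, 0, 0.05], "twist": 0},
    {"dp": [0, 0, 0.05], "twist": 0},
    {"dp": [0, 0, 0], "twist": 0}
  ]
}}

```text
time_s: 5.5
ee_pos: [0.5696, 0.3211, -0.0157]
eef_rot: [-3.142, -0.0, 3.138]
force: [0.2, -0.3, 0.3]
grip_width: 0.0944
grip_force: 0.0
```

Call:
{"api": "step_arm", "payload": {
  "deltas": [
    {"dp": [0, 0, 0], "twist": 0},
    {"dp": [0, 0, 0], "twist": 0},
    {"dp": [0, 0, 0], "twist": 0},
    {"dp": [0, 0, 0], "twist": 0},
    {"dp": [0, 0, 0], "twist": 0},
    {"dp": [0, 0, 0], "twist": 0}
  ],
  "gripper": 0,
  "squeeze": 30
}}

```text
time_s: 6.1
ee_pos: [0.5697, 0.321, -0.0155]
eef_rot: [-3.141, 0.0, 3.138]
force: [-0.4, -1.7, 1.7]
grip_width: 0.0588
grip_force: 30.0
```

Call:
{"api": "step_arm", "payload": {
  "deltas": [
    {"dp": [0, 0, -0.4], "twist": 0},
    {"dp": [0, 0, -0.8], "twist": 0},
    {"dp": [0, 0, -0.9], "twist": 0},
    {"dp": [0, -0.4, -0.6], "twist": 0},
    {"dp": [0, -0.8, -0.3], "twist": 0},
    {"dp": [-0.05, -0.95, 0], "twist": 0},
    {"dp": [-0.05, -0.95, 0], "twist": 0},
    {"dp": [-0.05, -0.95, 0], "twist": 0},
    {"dp": [-0.05, -0.95, 0], "twist": 0},
    {"dp": [-0.05, -0.95, 0], "twist": 0},
    {"dp": [-0.05, -0.95, 0], "twist": 0},
    {"dp": [0, -0.7, 0], "twist": 0.6}
  ]
}}

```text
time_s: 7.3
ee_pos: [0.5805, 0.0149, 0.1054]
eef_rot: [-3.141, 0.0, 3.095]
force: [-0.1, -0.1, -3.5]
grip_width: 0.0587
grip_force: 30.0
```

Call:
{"api": "step_arm", "payload": {
  "deltas": [
    {"dp": [0, -0.5, 0], "twist": 0.6},
    {"dp": [0, -0.2, 0], "twist": 0.42},
    {"dp": [0, 0, 0], "twist": 0},
    {"dp": [0, 0, 0], "twist": 0}
  ]
}}

```text
time_s: 7.7
ee_pos: [0.579, -0.01, 0.1047]
eef_rot: [3.141, 0.0, 3.026]
force: [-0.3, 0.8, -4.2]
grip_width: 0.0591
grip_force: 30.0
```

```bash
python3 b.py w3 slide nest
```

```text
7.7 [ 0.57901515 -0.00999788  0.10474911] [3.14135738e+00 1.44147862e-04 3.02630916e+00] [-0.08  0.43  1.52  0.    1.19 -1.54]
[[0.115, 0.958, 0.263, 0.503], [0.993, -0.111, -0.031, -0.0], [-0.001, 0.265, -0.964, 0.314], [0.0, 0.0, 0.0, 1.0]] 349.22557027128505
slide 0.72 [216, 150, 322, 276] [ 0.562 -0.017  0.033] [ 0.527 -0.057  0.028] [0.633 0.024 0.067]
   top 0.0375 circ [580.  -18.4] 57.5 rect ((580.2925415039062, -17.939407348632812), (82.02948760986328, 106.04242706298828), 83.89198303222656)
nest 0.96 [221, 150, 320, 279] [ 0.562 -0.017  0.033] [ 0.527 -0.057  0.03 ] [0.633 0.024 0.067]
   top 0.0374 circ [580.  -18.4] 57.5 rect ((580.2925415039062, -17.939407348632812), (82.02948760986328, 106.04242706298828), 83.89198303222656)
```

View pics/w3.png

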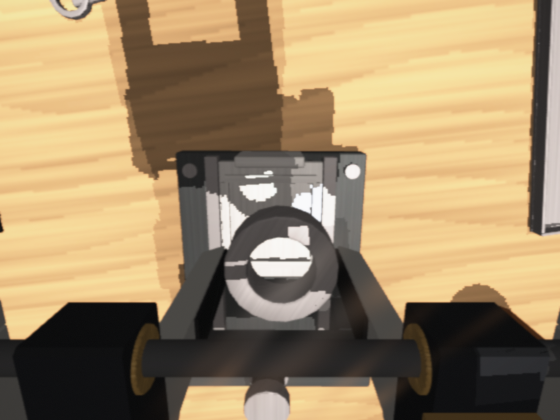

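The ring is held level at px (280,262), and the recess is below it with its front wall and tab at rows 155-175. I'll measure the walls in the jig frame.

```bash
python3 -c "
from h import *
P=np.load('w3P.npy'); a=np.radians(-6.7); O=np.array([.5857,-.0193])
def J(P): d=P[...,:2]-O; return np.stack([d[...,0]*np.cos(a)+d[...,1]*np.sin(a),-d[...,0]*np.sin(a)+d[...,1]*np.cos(a)],-1)
j=J(P); z=P[...,2]
m=(z<.07)&(abs(j[...,0])<.08)&(abs(j[...,1])<.06)
f=lambda mm,ax: [(round(b,3),round(float(np.median(z[mm&(abs(j[...,ax]-b)<.001)])),4),int((mm&(abs(j[...,ax]-b)<.001)).sum())) for b in np.arange(-.066,.06,.002) if (mm&(abs(j[...,ax]-b)<.001)).sum()>3]
print('x',f(m&(abs(j[...,1])<.02),0)); print('y',f(m&(j[...,0]<-.015)&(j[...,0]>-.032),1))
# ring held
Q=P[(z>.135)&(z<.15)&(np.hypot(P[...,0]-.579,P[...,1]+.01)<.04)]
t=Q[abs(Q[:,2]-np.percentile(Q[:,2],60))<.003]
print('ring',cv2.minEnclosingCircle((t[:,:2]*1000).astype(np.float32)),np.percentile(Q[:,2],[20,50,80,95]))
"
```

```text
x [(np.float64(-0.066), 0.0011, 92), (np.float64(-0.064), 0.001, 91), (np.float64(-0.062), 0.0011, 138), (np.float64(-0.06), 0.0012, 89), (np.float64(-0.058), 0.047, 482), (np.float64(-0.056), 0.0658, 197), (np.float64(-0.054), 0.066, 168), (np.float64(-0.052), 0.066, 168), (np.float64(-0.05), 0.0652, 55), (np.float64(-0.046), 0.032, 46), (np.float64(-0.044), 0.0322, 102), (np.float64(-0.042), 0.0322, 143), (np.float64(-0.04), 0.0365, 153), (np.float64(-0.038), 0.0372, 130), (np.float64(-0.036), 0.0369, 120), (np.float64(-0.034), 0.037, 62), (np.float64(-0.032), 0.032, 132), (np.float64(-0.03), 0.032, 102), (np.float64(-0.028), 0.0322, 127), (np.float64(-0.026), 0.0321, 115), (np.float64(-0.024), 0.0324, 111), (np.float64(-0.022), 0.0321, 129), (np.float64(-0.02), 0.032, 103), (np.float64(-0.018), 0.0324, 120), (np.float64(-0.016), 0.0321, 115), (np.float64(-0.014), 0.0321, 80), (np.float64(-0.012), 0.0324, 47), (np.float64(-0.01), 0.032, 25), (np.float64(-0.008), 0.0323, 17), (np.float64(-0.006), 0.0317, 6), (np.float64(0.014), 0.0323, 16), (np.float64(0.016), 0.0322, 48), (np.float
[... 2010 characters left out ...]
 40), (np.float64(0.024), 0.0323, 58), (np.float64(0.026), 0.032, 44), (np.float64(0.028), 0.0323, 51), (np.float64(0.03), 0.0321, 49), (np.float64(0.032), 0.0322, 44), (np.float64(0.034), 0.0327, 62), (np.float64(0.036), 0.0372, 53), (np.float64(0.038), 0.0372, 44), (np.float64(0.04), 0.037, 37), (np.float64(0.042), 0.0322, 30), (np.float64(0.044), 0.0325, 69), (np.float64(0.046), 0.033, 50), (np.float64(0.048), 0.033, 48), (np.float64(0.05), 0.0331, 49), (np.float64(0.052), 0.0331, 48), (np.float64(0.054), 0.0322, 5), (np.float64(0.056), 0.021, 44), (np.float64(0.058), 0.0211, 46)]
ring ((570.1082153320312, -9.037708282470703), 38.907958984375) [0.14630865 0.14805318 0.14868424 0.14921539]
```

Call:
{"api": "step_arm", "payload": {
  "deltas": [
    {"dp": [-0.1, -0.1, 0], "twist": 0},
    {"dp": [-0.1, -0.1, 0.3], "twist": 0},
    {"dp": [0, 0, 0.7], "twist": 0},
    {"dp": [0, 0, 0.6], "twist": 0},
    {"dp": [0, 0, 0.3], "twist": 0},
    {"dp": [0, 0, 0.15], "twist": 0},
    {"dp": [0, 0, 0.1], "twist": 0},
    {"dp": [0, 0, 0.05], "twist": 0},
    {"dp": [0, 0, 0.03], "twist": 0},
    {"dp": [0, 0, 0], "twist": 0},
    {"dp": [0, 0, 0], "twist": 0}
  ]
}}

```text
time_s: 8.95
ee_pos: [0.5863, -0.0198, 0.0157]
eef_rot: [-3.142, 0.001, 3.025]
force: [-0.2, 0.1, -2.4]
grip_width: 0.0586
grip_force: 30.0
```

Call:
{"api": "step_arm", "payload": {
  "deltas": [
    {"dp": [0, 0, 0.03], "twist": 0},
    {"dp": [0, 0, 0.03], "twist": 0},
    {"dp": [0, 0, 0.02], "twist": 0},
    {"dp": [0, 0, 0.0], "twist": 0},
    {"dp": [0, 0, 0.0], "twist": 0}
  ]
}}

```text
time_s: 9.45
ee_pos: [0.5863, -0.0198, 0.0124]
eef_rot: [3.142, 0.001, 3.025]
force: [-1.1, 0.8, 3.5]
grip_width: 0.0586
grip_force: 30.0
```

Contact: the force has gone from -3.5 N to +3.5 N, so the ring is on the floor. I'll release it and rise.

Call:
{"api": "step_arm", "payload": {
  "deltas": [
    {"dp": [0, 0, 0], "twist": 0},
    {"dp": [0, 0, 0], "twist": 0},
    {"dp": [0, 0, 0], "twist": 0},
    {"dp": [0, 0, 0], "twist": 0},
    {"dp": [0, 0, -0.3], "twist": 0},
    {"dp": [0, 0, -0.7], "twist": 0},
    {"dp": [0, 0, -0.8], "twist": 0},
    {"dp": [0.5, 0, -0.5], "twist": 0},
    {"dp": [0.8, 0, 0], "twist": 0},
    {"dp": [0.8, 0, 0], "twist": 0},
    {"dp": [0.2, 0, 0], "twist": 0},
    {"dp": [0, 0, 0], "twist": 0}
  ],
  "gripper": 0.8
}}

```text
time_s: 10.65
ee_pos: [0.4946, -0.009, 0.1052]
eef_rot: [3.142, 0.002, 3.025]
force: [0.3, -0.5, -0.5]
grip_width: 0.0848
grip_force: 0.0
```

```bash
cat > d.py <<'E'
from h import *
import sys
img,d,c,W=cam(sys.argv[1]); save(sys.argv[2],img); P=cloud(d,c,W); z=P[...,2]; o=ctrl.get_obs(); print(o['time_s'],o['ee_pos'],o['eef_rot'])
a=np.radians(-6.7); O=np.array([.6791,-.0303]); dd=P[...,:2]-O
jx=dd[...,0]*np.cos(a)+dd[...,1]*np.sin(a); jy=-dd[...,0]*np.sin(a)+dd[...,1]*np.cos(a)
for nm,m in (('ringtop',(z>.05)&(z<.06)&(np.hypot(jx+float(sys.argv[3]),jy)<.04)),('tab',(z>.062)&(z<.07)&(jx<-.06)&(jx>-.18)&(abs(jy)<.03)),('wall',(z>.0345)&(z<.04)&(jx<-.0)&(abs(jy)<.045))):
    if m.sum()<5: print(nm,'none');continue
    x,y=jx[m],jy[m]; print(nm,m.sum(),'x',np.percentile(x,[1,50,99]).round(4),'y',np.percentile(y,[1,50,99]).round(4),'z',np.percentile(z[m],[5,50,95]).round(4))
E
python3 d.py wrist w4 .094; python3 d.py top t4 .094
```

```text
10.7 [ 0.4953691  -0.00912067  0.10499521] [3.14156800e+00 1.62592749e-03 3.02498576e+00]
ringtop 1794 x [-0.1233 -0.1071 -0.0799] y [-0.0283 -0.0004  0.0283] z [0.0516 0.0559 0.0571]
tab 722 x [-0.1525 -0.1491 -0.1442] y [-0.0241  0.0004  0.0245] z [0.0634 0.0658 0.067 ]
wall 1697 x [-0.1523 -0.1148 -0.069 ] y [-0.0398 -0.0005  0.04  ] z [0.0351 0.0371 0.039 ]
10.75 [ 0.49561752 -0.0091824   0.10469834] [3.14158399e+00 1.27013506e-03 3.02487600e+00]
ringtop 42 x [-0.0959 -0.0707 -0.0654] y [-0.0287 -0.0014  0.0192] z [0.0526 0.056  0.0579]
tab none
wall 63 x [-0.0692 -0.0568 -0.032 ] y [-0.0429  0.0059  0.0439] z [0.0348 0.0363 0.039 ]
```

The ring lies flat in the recess, with its top at 0.056. Next I'll shut the gripper, go down in front of the tab and push.

Call:
{"api": "step_arm", "payload": {
  "deltas": [
    {"dp": [0, 0, 0.4], "twist": 0},
    {"dp": [0, 0, 0.6], "twist": 0},
    {"dp": [0, 0, 0.6], "twist": 0},
    {"dp": [0, 0, 0.4], "twist": 0},
    {"dp": [0, 0, 0.22], "twist": 0},
    {"dp": [-0.2, 0, 0], "twist": 0},
    {"dp": [-0.2, 0, 0], "twist": 0},
    {"dp": [-0.1, 0, 0], "twist": 0},
    {"dp": [-0.1, 0, 0], "twist": 0},
    {"dp": [-0.1, 0, 0], "twist": 0},
    {"dp": [-0.1, 0, 0], "twist": 0}
  ],
  "gripper": -1
}}

```text
time_s: 11.85
ee_pos: [0.5265, -0.0129, 0.0154]
eef_rot: [-3.141, -0.0, 3.025]
force: [-2.8, -1.6, -0.5]
grip_width: 0.0016
grip_force: 1.1
```

Call:
{"api": "step_arm", "payload": {
  "deltas": [
    {"dp": [-0.15, 0, 0], "twist": 0},
    {"dp": [-0.2, 0, 0], "twist": 0},
    {"dp": [-0.2, 0, 0], "twist": 0},
    {"dp": [-0.2, 0, 0], "twist": 0},
    {"dp": [-0.2, 0, 0], "twist": 0},
    {"dp": [-0.2, 0, 0], "twist": 0},
    {"dp": [-0.1, 0, 0], "twist": 0},
    {"dp": [-0.1, 0, 0], "twist": 0},
    {"dp": [0, 0, 0], "twist": 0}
  ]
}}

```text
time_s: 12.75
ee_pos: [0.5807, -0.019, 0.0153]
eef_rot: [3.141, 0.001, 3.025]
force: [-1.1, -1.5, 0.2]
grip_width: 0.0004
grip_force: 0.0
```

Call:
{"api": "step_arm", "payload": {
  "deltas": [
    {"dp": [-0.07, 0, 0], "twist": 0},
    {"dp": [-0.06, 0, 0], "twist": 0},
    {"dp": [-0.02, 0, 0], "twist": 0},
    {"dp": [0, 0, 0], "twist": 0}
  ]
}}

```text
time_s: 13.15
ee_pos: [0.5862, -0.0197, 0.0153]
eef_rot: [3.142, 0.0, 3.025]
force: [-0.9, 0.3, -0.7]
grip_width: 0.0005
grip_force: 0.2
```

Call:
{"api": "step_arm", "payload": {
  "deltas": [
    {"dp": [-0.03, 0, 0], "twist": 0},
    {"dp": [0, 0, 0], "twist": 0}
  ]
}}

```text
time_s: 13.35
ee_pos: [0.5872, -0.0198, 0.0152]
eef_rot: [3.142, -0.0, 3.025]
force: [-1.7, 0.8, 0.4]
grip_width: 0.0004
grip_force: 1.0
```

Call:
{"api": "step_arm", "payload": {
  "deltas": [
    {"dp": [-0.025, 0, 0], "twist": 0},
    {"dp": [-0.02, 0, 0], "twist": 0},
    {"dp": [0, 0, 0], "twist": 0}
  ]
}}

```text
time_s: 13.65
ee_pos: [0.5871, -0.0198, 0.0153]
eef_rot: [-3.141, -0.005, 3.025]
force: [-16.9, 1.9, 12.0]
grip_width: 0.0002
grip_force: 8.6
```

Call:
{"api": "step_arm", "payload": {
  "deltas": [
    {"dp": [-0.025, 0, 0], "twist": 0},
    {"dp": [0, 0, 0], "twist": 0}
  ]
}}

```text
time_s: 13.85
ee_pos: [0.5871, -0.0198, 0.0152]
eef_rot: [-3.141, -0.007, 3.025]
force: [-25.1, 2.3, 17.3]
grip_width: 0.0005
grip_force: 12.8
```

The slide is home: the stop was felt at TCP x 0.587, as predicted. I'll back off, rise and go to the mallet.

Call:
{"api": "step_arm", "payload": {
  "deltas": [
    {"dp": [0.2, 0, 0], "twist": 0},
    {"dp": [0.3, 0, 0], "twist": 0},
    {"dp": [0, 0, -0.7], "twist": 0},
    {"dp": [0, 0, -0.9], "twist": 0},
    {"dp": [0.2, -0.5, -0.8], "twist": 0},
    {"dp": [0.2, -0.95, -0.4], "twist": 0},
    {"dp": [0.2, -0.95, 0], "twist": 0},
    {"dp": [0.2, -0.95, 0], "twist": 0},
    {"dp": [0.2, -0.95, 0], "twist": 0},
    {"dp": [0.2, -0.95, 0], "twist": 0},
    {"dp": [0.2, -0.95, 0], "twist": 0},
    {"dp": [0, -0.95, 0], "twist": 0}
  ]
}}

```text
time_s: 15.05
ee_pos: [0.4804, -0.2971, 0.1276]
eef_rot: [-3.141, 0.001, 3.025]
force: [1.1, 0.2, 0.7]
grip_width: 0.0004
grip_force: 0.0
```

Call:
{"api": "step_arm", "payload": {
  "deltas": [
    {"dp": [0, -0.3, 0], "twist": 0.9},
    {"dp": [0, 0, 0], "twist": 1},
    {"dp": [0, 0, 0], "twist": 1},
    {"dp": [0, 0, 0], "twist": 1},
    {"dp": [0, 0, 0], "twist": 1},
    {"dp": [0, 0, 0], "twist": 1},
    {"dp": [0, 0, 0], "twist": 0.85},
    {"dp": [0, 0, 0], "twist": 0}
  ],
  "gripper": 0.3
}}

```text
time_s: 15.85
ee_pos: [0.4799, -0.3075, 0.1274]
eef_rot: [-3.141, 0.001, 2.553]
force: [-0.2, -0.6, 0.5]
grip_width: 0.0599
grip_force: 0.0
```

```bash
python3 b.py w5 mallet pad_top; cat > e.py <<'E'
from h import *
from c import fit
import sys
P=np.load(sys.argv[1]); z=P[...,2]
hd=fit(P,(.507,-.338),.06,.075,.035); print('head',hd); h=hd[2][:2]/1000
Q=P[(z>.034)&(z<.048)&(np.hypot(P[...,0]-h[0],P[...,1]-h[1])<.145)&(np.hypot(P[...,0]-h[0],P[...,1]-h[1])>.028)&(P[...,0]<h[0])]
t=Q[Q[:,2]>np.percentile(Q[:,2],30)]; vx,vy,x0,y0=cv2.fitLine(t[:,:2].astype(np.float32),cv2.DIST_L2,0,.001,.001)[:,0]
if vx>0: vx,vy=-vx,-vy
print('handle n',len(t),'dir deg',np.degrees(np.arctan2(vy,vx)),'mean',t.mean(0).round(4),'ztop',np.percentile(t[:,2],[5,50,95]).round(4))
n=np.array([-vy,vx]); s=(t[:,:2]-h)@n; print('lateral',np.percentile(s,[1,50,99]).round(4),'along',np.percentile((t[:,:2]-h)@[vx,vy],[1,99]).round(4))
print('grip',h+.04*np.array([vx,vy]))
E
python3 e.py w5P.npy; python3 e.py topP.npy
```

```text
15.85 [ 0.47992764 -0.30751052  0.12735585] [-3.14147313e+00  8.08825687e-04  2.55273508e+00] [-0.63  0.39  1.52 -0.    1.23 -1.62]
[[0.556, 0.802, 0.221, 0.416], [0.831, -0.535, -0.148, -0.264], [-0.001, 0.266, -0.964, 0.337], [0.0, 0.0, 0.0, 1.0]] 349.22557027128505
mallet 0.69 [244, 92, 293, 284] [ 0.469 -0.309  0.043] [ 0.399 -0.352  0.038] [ 0.52  -0.254  0.066]
   top 0.0647 circ [ 506.  -338.1] 19.8 rect ((505.8206481933594, -337.9299621582031), (38.112918853759766, 38.3079833984375), 16.45658302307129)
mallet 0.58 [191, 383, 293, 420] [ 0.646 -0.468  0.027] [ 0.6   -0.501  0.004] [ 0.683 -0.434  0.033]
   top 0.0286 circ [ 645.  -469.5] 54.6 rect ((645.2005615234375, -469.70916748046875), (109.04789733886719, 20.231571197509766), 37.59932327270508)
pad_top 0.72 [176, 130, 361, 310] [ 0.488 -0.328  0.005] [ 0.428 -0.399  0.003] [ 0.563 -0.262  0.007]
   top 0.0058 circ [ 497.  -332.5] 97.4 rect ((498.32061767578125, -332.775146484375), (141.5274200439453, 141.2503662109375), 83.02550506591797)
head (1662, np.float64(0.0651), array([ 506.2, -338.2,   19.7]))
handle n 2407 dir deg 142.22723 mean [ 0.4396 -0.2869  0.0433] ztop [0.0426 0.0432 0.0443]
lateral [-0.0095  0.0002  0.0101] along [0.0288 0.1349]
grip [ 0.47458215 -0.31369875]
head (166, np.float64(0.0645), array([ 507.5, -338.4,   19.2]))
handle n 237 dir deg 141.96227 mean [ 0.4429 -0.2891  0.0434] ztop [0.041  0.0431 0.0467]
lateral [-0.0094  0.0011  0.0114] along [0.0284 0.1351]
grip [ 0.4759958  -0.31375279]
```

View pics/w5.png

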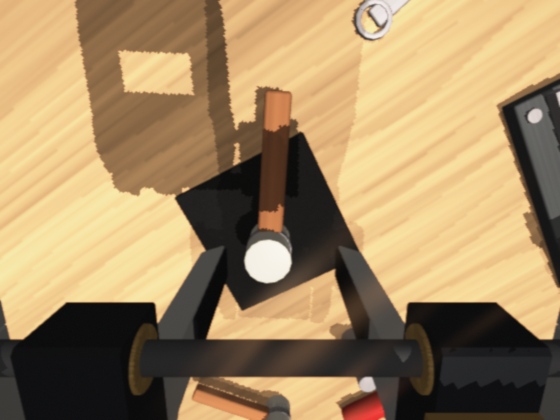

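The wrist view shows the white head at (267,260) and the handle running up to (278,95). I'll align with the handle, descend and grip.

Call:
{"api": "step_arm", "payload": {
  "deltas": [
    {"dp": [0, -0.1, 0], "twist": 1},
    {"dp": [0, -0.1, 0.3], "twist": 0},
    {"dp": [0, 0, 0.8], "twist": 0},
    {"dp": [0, 0, 0.8], "twist": 0},
    {"dp": [0, 0, 0.8], "twist": 0},
    {"dp": [0, 0, 0.5], "twist": 0},
    {"dp": [0, 0, 0.2], "twist": 0},
    {"dp": [0, 0, 0.1], "twist": 0},
    {"dp": [0, 0, 0], "twist": 0},
    {"dp": [0, 0, 0], "twist": 0}
  ]
}}

```text
time_s: 17.0
ee_pos: [0.4756, -0.3142, -0.0118]
eef_rot: [3.142, 0.002, 2.484]
force: [-0.9, 0.1, -0.5]
grip_width: 0.0613
grip_force: 0.0
```

Call:
{"api": "step_arm", "payload": {
  "deltas": [
    {"dp": [0, 0, 0], "twist": 0},
    {"dp": [0, 0, 0], "twist": 0},
    {"dp": [0, 0, 0], "twist": 0},
    {"dp": [0, 0, 0], "twist": 0},
    {"dp": [0, 0, 0], "twist": 0},
    {"dp": [0, 0, 0], "twist": 0},
    {"dp": [0, 0, 0], "twist": 0}
  ],
  "gripper": -1,
  "squeeze": 50
}}

```text
time_s: 17.7
ee_pos: [0.4752, -0.3138, -0.0127]
eef_rot: [-3.142, -0.0, 2.484]
force: [-0.3, -0.4, 1.6]
grip_width: 0.0214
grip_force: 50.0
```

Call:
{"api": "step_arm", "payload": {
  "deltas": [
    {"dp": [0, 0, -0.2], "twist": 0},
    {"dp": [0, 0, -0.6], "twist": 0},
    {"dp": [0, 0, -0.9], "twist": 0},
    {"dp": [0, 0, -0.9], "twist": 0},
    {"dp": [0, 0, -0.9], "twist": 0},
    {"dp": [0.08, 0.4, -0.57], "twist": 0},
    {"dp": [0.12, 0.8, -0.2], "twist": 0},
    {"dp": [0.12, 0.9, 0], "twist": 0},
    {"dp": [0.12, 0.9, 0], "twist": 0},
    {"dp": [0.12, 0.9, 0], "twist": 0},
    {"dp": [0.12, 0.9, 0], "twist": 0},
    {"dp": [0.12, 0.9, 0], "twist": 0}
  ]
}}

```text
time_s: 18.9
ee_pos: [0.5895, -0.1124, 0.1583]
eef_rot: [-3.141, -0.0, 2.484]
force: [0.3, -0.9, -3.1]
grip_width: 0.0214
grip_force: 50.0
```

Call:
{"api": "step_arm", "payload": {
  "deltas": [
    {"dp": [0.12, 0.9, 0], "twist": 0},
    {"dp": [0.12, 0.9, 0], "twist": 0},
    {"dp": [0.12, 0.8, 0], "twist": 0},
    {"dp": [0.12, 0.34, 0], "twist": 0},
    {"dp": [0.12, 0.1, 0], "twist": 0},
    {"dp": [0, 0, 0], "twist": 0},
    {"dp": [0, 0, 0], "twist": 0}
  ]
}}

```text
time_s: 19.6
ee_pos: [0.6441, -0.004, 0.1583]
eef_rot: [-3.141, 0.0, 2.483]
force: [-0.4, -0.1, -4.0]
grip_width: 0.0212
grip_force: 50.0
```

```bash
cat > g.py <<'E'
from h import *
o=ctrl.get_obs(); print(o['time_s'],o['ee_pos'],o['eef_rot'])
def f(P,c,z0,z1,r):
    m=(np.hypot(P[...,0]-c[0],P[...,1]-c[1])<r)&(P[...,2]>z0)&(P[...,2]<z1); return P[m]
for n in ('scene','wrist'):
    img,d,c,W=cam(n); save(n+'6',img); P=cloud(d,c,W); np.save(n+'6P.npy',P)
    for r in ctrl.cut_out(n,'mallet')[:3]:
        Q=P[r['pixels']]; Q=Q[~np.isnan(Q[:,0])]
        if r['conf']>.3 and len(Q): print(n,'mallet',round(r['conf'],2),(np.array(r['rect'])*[560,420,560,420]).round(),np.percentile(Q,2,0).round(4),np.percentile(Q,98,0).round(4))
    Q=f(P,o['ee_pos'][:2]+[.031,-.0244],.21,.26,.028)
    if len(Q)>10: A=np.c_[Q[:,:2],np.ones(len(Q))]; zt=np.median(Q[:,2]); t=Q[abs(Q[:,2]-zt)<.006]; A=np.c_[t[:,:2],np.ones(len(t))]; print(n,len(t),zt,'slope',np.linalg.lstsq(A,t[:,2],rcond=None)[0].round(3),cv2.minEnclosingCircle((t[:,:2]*1000).astype(np.float32)))
E
python3 g.py
```

```text
19.6 [ 0.64408622 -0.00400976  0.15828431] [-3.14139385e+00  6.59176047e-05  2.48298116e+00]
scene mallet 0.64 [114. 182. 133. 218.] [ 0.6043 -0.5099 -0.0019] [ 0.6978 -0.432   0.0438]
scene mallet 0.45 [216. 223. 325. 315.] [ 0.536  -0.1038  0.0037] [0.7427 0.0595 0.1307]
scene 271 0.23253106891316905 slope [-0.063 -0.058  0.275] ((676.568115234375, -28.527873992919922), 21.10621452331543)
wrist mallet 0.79 [243.  69. 320. 420.] [ 0.5685 -0.0418  0.2119] [0.6899 0.0579 0.2366]
wrist 2786 0.2355691651552198 slope [-0.009  0.005  0.243] ((678.4368896484375, -30.06026840209961), 18.037416458129883)
```

The mallet hangs level with its head top at 0.235. I'll make a small centring correction and then strike.

Call:
{"api": "step_arm", "payload": {
  "deltas": [
    {"dp": [-0.08, 0.015, 0], "twist": 0},
    {"dp": [0, 0, 0], "twist": 0},
    {"dp": [0, 0, 0], "twist": 0}
  ]
}}

```text
time_s: 20.1
ee_pos: [0.6475, -0.0046, 0.1579]
eef_rot: [-3.141, -0.0, 2.484]
force: [-0.1, 0.0, -3.7]
grip_width: 0.0211
grip_force: 50.0
```

Call:
{"api": "step_arm", "payload": {
  "deltas": [
    {"dp": [0, 0, 0.31], "twist": 0},
    {"dp": [0, 0, 1.0], "twist": 0},
    {"dp": [0, 0, 0], "twist": 0}
  ]
}}

```text
time_s: 20.4
ee_pos: [0.6458, -0.004, 0.1016]
eef_rot: [-3.139, -0.004, 2.484]
force: [-4.1, 1.3, 4.2]
grip_width: 0.0214
grip_force: 50.0
```

Call:
{"api": "step_arm", "payload": {
  "deltas": [
    {"dp": [0, 0, -0.7], "twist": 0},
    {"dp": [0, 0, -0.9], "twist": 0},
    {"dp": [0, 0, 0], "twist": 0}
  ]
}}

```text
time_s: 20.7
ee_pos: [0.6492, -0.0045, 0.1757]
eef_rot: [3.137, 0.006, 2.484]
force: [0.7, -0.2, -2.4]
grip_width: 0.0214
grip_force: 50.0
```

```bash
python3 g.py | grep -v 'scene mallet'; python3 d.py top t7 .024; python3 d.py scene s7 .024
```

```text
20.7 [ 0.64920754 -0.00453341  0.17568601] [3.13742276 0.00642727 2.48397521]
scene 104 0.24283655551803685 slope [-0.059  0.006  0.284] ((681.4357299804688, -26.285663604736328), 20.3017520904541)
wrist mallet 0.75 [241.  66. 319. 420.] [ 0.5701 -0.0401  0.2189] [0.6904 0.057  0.2537]
wrist 3021 0.25233256314001695 slope [ 0.058 -0.038  0.212] ((679.6635131835938, -28.408811569213867), 17.865928649902344)
20.95 [ 0.64678485 -0.00441347  0.1682197 ] [-3.14009976e+00 -2.12185064e-03  2.48384435e+00]
ringtop none
tab none
wall 34 x [-0.1203 -0.0514 -0.0214] y [-0.0441 -0.037  -0.0287] z [0.0348 0.0361 0.039 ]
21.0 [ 0.64687199 -0.00441239  0.16832231] [-3.14022967e+00 -1.95304039e-03  2.48387278e+00]
ringtop 36 x [-0.053  -0.0481  0.0068] y [-0.0166 -0.0007  0.0157] z [0.0509 0.0537 0.0566]
tab 67 x [-0.0829 -0.077  -0.0728] y [-0.0235 -0.0002  0.0249] z [0.0624 0.0645 0.0669]
wall 152 x [-1.5814e+00 -5.9250e-01 -5.0000e-04] y [-0.0431  0.0119  0.0439] z [0.0347 0.0372 0.0397]
```

View pics/s7.png

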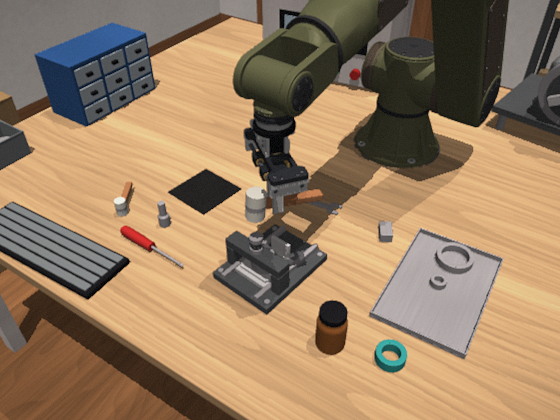

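The scene view shows the slide closed with the ring under the bridge at about (255,275). The mallet is held over the jig at (255,203), tilted a few degrees nose-up by the blow. I'll bring it back to its place on the pad.

Call:
{"api": "step_arm", "payload": {
  "deltas": [
    {"dp": [-0.1, -0.4, 0], "twist": 0},
    {"dp": [-0.13, -0.8, 0], "twist": 0},
    {"dp": [-0.14, -0.9, 0], "twist": 0},
    {"dp": [-0.14, -0.9, 0], "twist": 0},
    {"dp": [-0.14, -0.9, 0], "twist": 0},
    {"dp": [-0.14, -0.9, 0], "twist": 0},
    {"dp": [-0.14, -0.9, 0], "twist": 0},
    {"dp": [-0.14, -0.9, 0], "twist": 0},
    {"dp": [-0.14, -0.9, 0], "twist": 0},
    {"dp": [-0.12, -0.75, 0], "twist": 0},
    {"dp": [0, -0.4, 0], "twist": 0},
    {"dp": [0, -0.1, 0], "twist": 0}
  ]
}}

```text
time_s: 22.2
ee_pos: [0.4743, -0.3151, 0.1693]
eef_rot: [-3.141, -0.001, 2.482]
force: [-0.0, 0.9, -2.1]
grip_width: 0.0215
grip_force: 50.0
```

Call:
{"api": "step_arm", "payload": {
  "deltas": [
    {"dp": [0, 0, 0.5], "twist": 0},
    {"dp": [0, 0, 0.8], "twist": 0},
    {"dp": [0, 0, 0.8], "twist": 0},
    {"dp": [0, 0, 0.7], "twist": 0},
    {"dp": [0, 0, 0.5], "twist": 0},
    {"dp": [0, 0, 0], "twist": 0},
    {"dp": [0, 0, 0], "twist": 0},
    {"dp": [0, 0, 0], "twist": 0}
  ]
}}

```text
time_s: 23.0
ee_pos: [0.4764, -0.3141, 0.0391]
eef_rot: [3.142, 0.002, 2.484]
force: [-0.0, -0.3, -2.5]
grip_width: 0.0216
grip_force: 50.0
```

```bash
python3 - <<'E'
from h import *
o=ctrl.get_obs(); print(o['time_s'],o['ee_pos'],o['eef_rot'])
img,d,c,W=cam('wrist'); P=cloud(d,c,W); e=np.array(o['ee_pos']); yaw=o['eef_rot'][2]
dd=P[...,:2]-e[:2]; a=-(dd[...,0]*np.cos(yaw)+dd[...,1]*np.sin(yaw)); b=dd[...,0]*-np.sin(yaw)+dd[...,1]*np.cos(yaw); z=P[...,2]-e[2]
m=(abs(b)<.007)&(z>.04)&(z<.09)
for n,k in (('head',m&(a>.022)&(a<.057)&(z>.066)),('handle',m&(a<-.03)&(a>-.092))):
    if k.sum()>10: print(n,k.sum(),np.polyfit(a[k],z[k],1).round(4),a[k].min().round(4),a[k].max().round(4),np.median(z[k]).round(4))
E
```

```text
23.0 [ 0.47639018 -0.31405103  0.03912006] [3.14154253e+00 2.08634749e-03 2.48435431e+00]
head 1360 [0.0685 0.0797] 0.0302 0.0536 0.0826
handle 4448 [0.0795 0.0571] -0.092 -0.03 0.0522
```

The mallet is tilted 4° nose-up in the grip. I'll lower it until the near edge touches, then ease the grip so it settles flat.

Call:
{"api": "step_arm", "payload": {
  "deltas": [
    {"dp": [0, 0, 0.5], "twist": 0},
    {"dp": [0, 0, 0.4], "twist": 0},
    {"dp": [0, 0, 0.2], "twist": 0},
    {"dp": [0, 0, 0.1], "twist": 0},
    {"dp": [0, 0, 0.06], "twist": 0},
    {"dp": [0, 0, 0], "twist": 0},
    {"dp": [0, 0, 0], "twist": 0}
  ]
}}

```text
time_s: 23.75
ee_pos: [0.4759, -0.3142, -0.0121]
eef_rot: [3.142, 0.001, 2.484]
force: [-0.6, 0.5, -3.5]
grip_width: 0.0218
grip_force: 50.0
```

Call:
{"api": "step_arm", "payload": {
  "deltas": [
    {"dp": [0, 0, 0.03], "twist": 0},
    {"dp": [0, 0, 0.03], "twist": 0},
    {"dp": [0, 0, 0], "twist": 0}
  ]
}}

```text
time_s: 24.05
ee_pos: [0.4755, -0.3139, -0.0152]
eef_rot: [-3.142, -0.0, 2.484]
force: [-0.1, -1.5, -4.1]
grip_width: 0.0216
grip_force: 50.0
```

Call:
{"api": "step_arm", "payload": {
  "deltas": [
    {"dp": [0, 0, 0.02], "twist": 0},
    {"dp": [0, 0, 0.01], "twist": 0},
    {"dp": [0, 0, 0], "twist": 0}
  ]
}}

```text
time_s: 24.35
ee_pos: [0.4757, -0.314, -0.0158]
eef_rot: [-3.142, 0.0, 2.484]
force: [-3.8, 2.2, 4.8]
grip_width: 0.0217
grip_force: 50.0
```

Call:
{"api": "step_arm", "payload": {
  "deltas": [
    {"dp": [0, 0, 0.02], "twist": 0},
    {"dp": [0, 0, 0], "twist": 0}
  ]
}}

```text
time_s: 24.55
ee_pos: [0.4757, -0.314, -0.016]
eef_rot: [-3.142, 0.0, 2.484]
force: [-6.7, 5.1, 13.3]
grip_width: 0.0216
grip_force: 50.0
```

Contact. I'll ease off 0.7 mm, lower the squeeze to 3 N, then open slightly.

Call:
{"api": "step_arm", "payload": {
  "deltas": [
    {"dp": [0, 0, -0.02], "twist": 0},
    {"dp": [0, 0, 0], "twist": 0},
    {"dp": [0, 0, 0], "twist": 0},
    {"dp": [0, 0, 0], "twist": 0},
    {"dp": [0, 0, 0], "twist": 0}
  ],
  "squeeze": 3
}}

```text
time_s: 25.05
ee_pos: [0.4757, -0.314, -0.0163]
eef_rot: [3.142, 0.0, 2.484]
force: [-0.1, 1.1, 3.0]
grip_width: 0.0217
grip_force: 3.0
```

Call:
{"api": "step_arm", "payload": {
  "deltas": [
    {"dp": [0, 0, 0], "twist": 0},
    {"dp": [0, 0, 0], "twist": 0},
    {"dp": [0, 0, 0], "twist": 0},
    {"dp": [0, 0, 0], "twist": 0}
  ],
  "gripper": 0.3
}}

```text
time_s: 25.45
ee_pos: [0.4755, -0.3139, -0.0165]
eef_rot: [-3.142, -0.0, 2.484]
force: [-0.8, 0.4, 0.5]
grip_width: 0.051
grip_force: 0.0
```

Call:
{"api": "step_arm", "payload": {
  "deltas": [
    {"dp": [0, 0, -0.2], "twist": 0},
    {"dp": [0, 0, -0.6], "twist": 0},
    {"dp": [0, 0, -0.9], "twist": 0},
    {"dp": [0, 0, -0.9], "twist": 0},
    {"dp": [0, 0, -0.9], "twist": 0},
    {"dp": [0, 0, -0.3], "twist": 0},
    {"dp": [0, 0, 0], "twist": 0}
  ]
}}

```text
time_s: 26.15
ee_pos: [0.4762, -0.3144, 0.1375]
eef_rot: [-3.142, 0.003, 2.484]
force: [-0.1, -0.9, 0.0]
grip_width: 0.0612
grip_force: 0.0
```

```bash
python3 b.py w8 mallet; python3 e.py w8P.npy; python3 d.py top t8 .024; python3 d.py scene s8 .024
```

```text
26.15 [ 0.47615798 -0.3143568   0.13747425] [-3.14158435  0.00329216  2.48390981] [-0.65  0.38  1.51 -0.    1.25 -1.56]
[[0.611, 0.762, 0.212, 0.415], [0.791, -0.589, -0.165, -0.266], [-0.001, 0.268, -0.963, 0.347], [0.0, 0.0, 0.0, 1.0]] 349.22557027128505
mallet 0.71 [215, 380, 314, 420] [ 0.654 -0.463  0.028] [ 0.601 -0.501  0.004] [ 0.684 -0.433  0.044]
   top 0.0291 circ [ 645.5 -468.8] 55.0 rect ((646.8307495117188, -470.45367431640625), (109.95469665527344, 22.13666343688965), 37.830936431884766)
mallet 0.63 [258, 92, 304, 278] [ 0.471 -0.31   0.043] [ 0.401 -0.353  0.035] [ 0.523 -0.255  0.066]
   top 0.0647 circ [ 508.4 -338.9] 20.1 rect ((508.3946533203125, -338.69873046875), (38.788272857666016, 38.813072204589844), 16.64836883544922)
head (1544, np.float64(0.0651), array([ 508.4, -338.8,   19.6]))
handle n 2232 dir deg 142.6663 mean [ 0.4415 -0.2875  0.0433] ztop [0.0426 0.0432 0.0443]
lateral [-0.0097 -0.0002  0.0097] along [0.0288 0.1352]
grip [ 0.47659532 -0.31454176]
26.3 [ 0.47499407 -0.31349048  0.13397515] [-3.14156072e+00 -2.49088959e-03  2.48389408e+00]
ringtop 147 x [-0.0524 -0.0359 -0.0131] y [-0.0301  0.0005  0.0279] z [0.0514 0.055  0.059 ]
tab 53 x [-0.0829 -0.0784 -0.0743] y [-0.0245 -0.0026  0.0221] z [0.0627 0.0651 0.069 ]
wall 163 x [-0.1096 -0.051  -0.0103] y [-0.0444 -0.0003  0.0446] z [0.0347 0.0365 0.0395]
26.35 [ 0.47500008 -0.31346794  0.13391361] [-3.14159034e+00 -2.76699879e-03  2.48388492e+00]
ringtop 33 x [-0.0526 -0.0476  0.0066] y [-0.0156  0.0003  0.0134] z [0.0504 0.0548 0.0576]
tab 67 x [-0.0821 -0.077  -0.0724] y [-0.0228  0.0017  0.0257] z [0.0622 0.0645 0.0668]
wall 171 x [-1.5839e+00 -5.8700e-01 -6.0000e-04] y [-0.0441  0.0114  0.0413] z [0.0347 0.0366 0.0396]
```

View pics/s8.png

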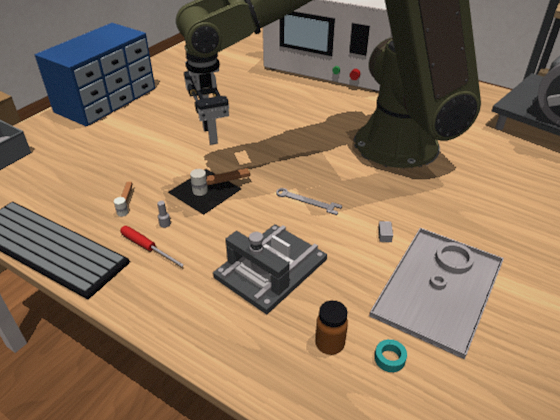

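The final view shows the mallet upright on the pad at (200,183), the slide closed with the ring in it at (265,262), the punch up, and everything else where it was.

```bash
python3 -c "
from station import ctrl
print(ctrl.hand_in())"
```

```text
the job is handed in; nothing more can be done
None
```

The job is handed in: the middle ring was set in the slide and pushed home, the punch got one brisk tap (about 13 mm down by my estimate, not measured directly), and the mallet is back upright on its pad.

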